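Start the crossed wing knob of a bridge clamp and screw it home

ROBOT

A 6-joint arm with a two-finger parallel gripper is mounted at the origin on a cart in front of the work surface, level with it; the furniture and walls round the work are solid. World frame = base frame: x ahead of the robot, y to its left, z up, the work surface at z = 0. Lengths are in m, angles in rad, forces in N, time in s.
With the tool pointing down it reaches from about 0.35 to 0.975 m from the base axis. Payload 4.9 kg.
Tool frame: the origin (TCP) lies at the very end of the fingers, on their centre line; the grasp point (between the pads) lies 19 mm behind it; z points along the fingers, y is the line along which they close (so a half turn about z gives the same grasp; the last joint's range is limited). The gripper opens to 85 mm and grips with 20 to 120 N. Pads are 22 mm wide; open, the fingers measure 114 mm over their backs; the gripper's body (76 mm by 85 mm) begins 54 mm behind the grasp point. The pads swing forward as they close: fully open they stand 13 mm farther back than shut.
Start: joints at [-0.119, 0.053, 1.613, -0, 1.476, -0.119], TCP at [0.625, 0, 0.193] pointing down, gripper open.
Joint ranges: [-3.01, 3.01], [-1.01, 2.22], [0.06, 2.58], [-1.02, 4.17], [0.09, 2.62], [-3.14, 3.14]. Speed limits (rad/s): [2.57, 2.57, 3.14, 3.14, 3.14, 3.14].

INTERFACE

Orientations are given as a unit quaternion [w, x, y, z].
In Python, from plant import manip gives the robot as it stands.
- The arm moves only by the tool play_rows, never from a script. Its argument "series" is a list that holds one entry, the list of rows, each a list of 7 numbers: the shift along the world's x, y, z in m, then the turn, a rotation vector about the world's x, y, z in degrees, then the opening, from 0 (shut) to 1 (fully open). In form: [[[dx, dy, dz, rx, ry, rz, grip], ...]]. A call has 1 to 10 rows; each row shifts and turns the commanded pose from where the row before left it; what a row does not reach is not made up. A row lasts 1/10 s, in which the tool goes at most 50 mm and 8.59 degrees, less where a joint would pass 70% of its speed; a pose out of reach is approached as far as the arm can. A call with a gripper value outside its range is refused whole. The fingers move at their own pace and stop on an object; the grip force is fixed at half the most. Time passes only in rows, so rows that do not move let the fingers close. It gives the time, the measured TCP pose, the force, the opening and the grip force at its end, in the units of the state.
- manip.state(): the state, without advancing time (a new reading comes with each control period).
- manip.grab_frame(name): name is "scene" or "side" or "wrist"; returns a dict with "frame" (384x512x3 uint8, blue, green, red), "mtx" (3x3 intrinsics, pixels), "R" (3x3) and "t" (3): a world point X has camera coordinates R X + t. Camera axes: x right, y down, z forward; pixel columns grow to the right and rows downward; lengths in m; the calibration is good to about 2 mm. A picture is of the moment at which its call begins. There is no depth.
- manip.job_done(): hands the job in; it is judged then, once.
The state is a dict: "time": time; "joint_pos": joint angles; "joint_vel": joint speeds; "joint_efforts": joint torques, N m; "tool_pos": TCP position; "tool_rot": TCP orientation; "contact_force": force on the tool from outside, world axes, zero at the start; "ft_torque": the same for the moment, N m; "gripper_width": opening from 0.0 (shut) to 1.0 (fully open); "grasp_force": force on a finger pad.
Only numpy, scipy, OpenCV 4.12 (cv2) and the standard library are available. Lean on these libraries where they do the work, as an engineer would, in place of code of your own. Each camera call takes 0.05 s, during which the arm holds its last target. There are 200 camera calls.

TASK

The black wing knob of the bridge clamp sits crossed on the end of its thread: screwed forward now it would only bind, so do not force it. Back it off (counter-clockwise seen from above) until it drops into the thread start, then screw it forward (clockwise) until it is against its stop and the foot holds the steel plate. Leave the plate in its place, and do not disturb the tape measure, the magnet square and the angle bracket.

Things in the scene. Friction and masses are not known exactly. Their poses are not given: they have to be found in the camera images.
- bridge_clamp: Grey bridge clamp, fixed to the table: base 130x180x10 mm, uprights at its y = +72 and -72 mm, a beam along its y axis (170 mm long, 54 wide, top 78 mm up) and on the beam's middle a steel neck with a coarse right-hand thread that carries the wing knob; the vertical knob axis passes through the origin. Origin: centre of the underside, z up. Yaw varies by 30 degrees.
- wing_knob (a joint): Turn of the black wing knob (rad), positive counter-clockwise from above; at 0 its bar lies along the clamp's x. Starts between -1.05 and -0.45, perched on the thread end: clockwise it binds near -1.2; counter-clockwise it is free to drop from 0.25, stop at 0.7. After the drop, clockwise screws it down 3 mm a radian to its home stop at -2.05. Stays where left; friction up to 0.2 N m.
- knob_grip (a point): Grip point on the knob's axis, moving with it: x along the wing bar, z up. The bar is 92 mm long, 16 mm thick (grip across it, on its two flat sides) and 36 mm high, from 24 mm below this point to 12 mm above. Under the bar is a round skirt 54 mm in diameter, 24 mm high, its top 24 mm below this point. About 144 mm over the table when perched.
- clamp_foot: Round steel foot, 32 mm across, under the beam, on the spindle that goes up and down with the knob; origin: centre of its underside. Over the clamp's origin: 31 mm perched, 22 mm dropped into the thread start, 18 mm home, pressing on the plate. Spring and weight draw it down with 7 N, but a firm grip on the knob holds it up: it drops when let go, or if the grip is lowered 9 mm with it.
- plate_1: Loose rusty steel plate, 70x95x8 mm, lying on the clamp's base under the foot: the work to be held. Origin at the centre of its underside.
- tape_measure: Bystander: tape measure 36x86x64 mm standing on the table to the left of the clamp.
- magnet_square: Bystander: flat three-cornered welding magnet 90x90x16 mm, left of the clamp. Keep the arm clear of two things above the table: a hose 0.1 m thick hanging at x 0.49, y 0.31, its mouth 0.58 m up, and a cord that slants down from it behind the clamp, from x 0.50, y 0.24, 0.7 m up to the table at x 0.67, y -0.11. Reach the clamp from the robot's side.
- angle_bracket: Bystander: rusty steel angle bracket 40x62x50 mm, left of the clamp and nearer to the robot.

How it is judged:
On the way:
1. backed off until it has dropped into the thread start (z of clamp_foot in the frame of bridge_clamp below 0.0242 m and value of joint wing_knob above -0.3 rad), for 0.2 s.
At the end, for the whole second after the job is handed in: The knob has been screwed clockwise to within 0.2 rad of its home stop (joint below -1.85 rad, foot at least 12 mm below its perched height) after first dropping into the thread start; the foot presses on the plate, which has moved less than 15 mm (value of joint wing_knob below -1.85 rad and z of clamp_foot in the frame of bridge_clamp below 0.0192 m and contact force between clamp_foot and plate_1 above 1 N and distance of plate_1 from where it was at the start of the episode below 0.015 m); the robot touches nothing.
It fails at once if the crossed knob is forced forward across its thread (value of joint wing_knob below -1.4 rad and z of clamp_foot in the frame of bridge_clamp above 0.0215 m).
It fails at once if tape measure, magnet square or angle bracket moved more than 20 mm (distance of any of tape_measure, magnet_square, angle_bracket from where it was at the start of the episode above 0.02 m).
It also fails if it takes over 58 s, if anything falls off the work surface, if the arm or the gripper's body presses on something with over 40 N, if the wrist force passes 120 N, or if a joint passes its speed limit or range.

## Working session

There is one attempt and no reset: what is moved stays moved. The work goes in short steps, Python scripts to look and compute and a tool call to move; the robot and the scene stay as the last step left them, time stands still between calls to the robot, and variables do not carry over. Pictures are saved under pics/ and viewed, at most 10 in all, crops included, and the job is handed in when it is done.

Besides the shell and the picture viewer there is one more tool, called after "Request:" as name(argument=value, ...), one argument or row to a line, values as JSON. play_rows: Moves the arm, as the interface text tells. Its arguments: {"type":"object","properties":{"series":{"type":"array"}},"required":["series"]}

```bash
mkdir -p pics; python3 - <<'E'
from plant import manip
import cv2,numpy as np,pickle
fs={n:manip.grab_frame(n) for n in("scene","side","wrist")}
pickle.dump(fs,open('f0.pkl','wb'))
for n,f in fs.items():
    cv2.imwrite(f'pics/{n}0.png',f['frame']); print(n,(-f['R'].T@f['t']).round(3),f['R'][2].round(2))
s=manip.state();print({k:np.round(v,3) for k,v in s.items()})
E
```

```text
scene [0.104 0.905 0.49 ] [ 0.46 -0.78 -0.42]
side [0.502 1.008 0.444] [ 0.   -0.93 -0.36]
wrist [0.625 0.08  0.373] [-0.   -0.31 -0.95]
{'time': np.float64(0.15), 'joint_pos': array([-0.119,  0.053,  1.614,  0.   ,  1.476, -0.119]), 'joint_vel': array([ 0.001, -0.001, -0.004,  0.003,  0.001, -0.001]), 'joint_efforts': array([ 1.0000e-03, -3.9424e+01, -3.7072e+01, -0.0000e+00,  5.0000e-03,
        0.0000e+00]), 'tool_pos': array([0.624, 0.   , 0.192]), 'tool_rot': array([-0.001,  0.707,  0.707, -0.   ]), 'contact_force': array([-0.627,  0.348, -0.185]), 'ft_torque': array([-0.019,  0.013,  0.047]), 'grasp_force': np.float64(0.0), 'gripper_width': np.float64(1.003)}
```

View pics/scene0.png

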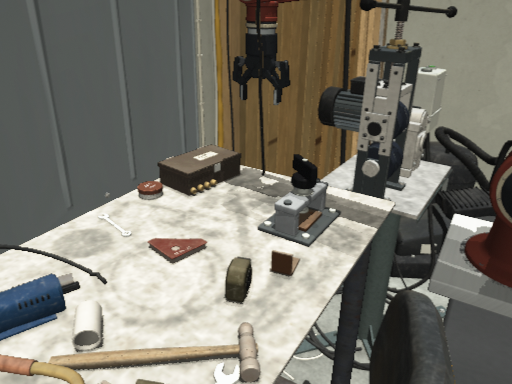

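View pics/side0.png

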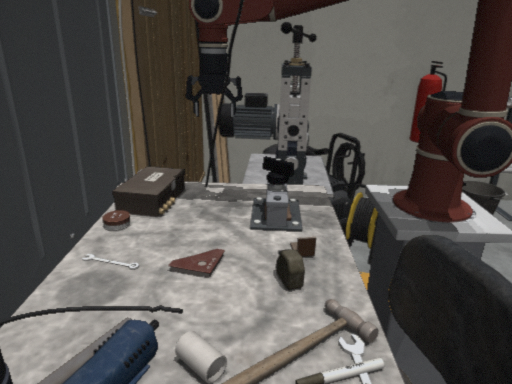

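View pics/wrist0.png

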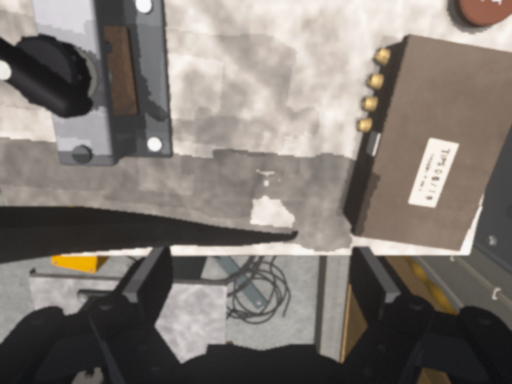

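The scene view shows the knob at about (303,170), the side view at (279,168) and the wrist view at (45,75). The cord also runs close to the start pose, through (262,100) in scene and (0,230) to (295,235) in wrist. I'll triangulate both.

```bash
cat > h.py <<'E'
import numpy as np,cv2
def proj(f,X):
    c=f['R']@np.asarray(X,float)+f['t']; p=f['mtx']@c; return p[:2]/p[2]
def ray(f,uv):
    d=f['R'].T@np.linalg.inv(f['mtx'])@np.array([*uv,1.]); return -f['R'].T@f['t'],d/np.linalg.norm(d)
def plane(f,uv,z):
    o,d=ray(f,uv); return o+d*(z-o[2])/d[2]
def tri(obs):
    A=np.zeros((3,3));b=np.zeros(3);R=[ray(f,u) for f,u in obs]
    for o,d in R:
        P=np.eye(3)-np.outer(d,d);A+=P;b+=P@o
    X=np.linalg.solve(A,b);return X,[np.linalg.norm((np.eye(3)-np.outer(d,d))@(X-o)) for o,d in R]
E
python3 - <<'E'
from h import *
import pickle
fs=pickle.load(open('f0.pkl','rb'))
a=np.array([.5,.24,.7]);b=np.array([.67,-.11,0])
for t in(0.3,.5,.65,.75,.85,1):
    X=a+t*(b-a);print(X.round(3),[proj(fs[n],X).round(0).tolist() for n in fs])
print('tcp',[proj(fs[n],[.625,0,.193]).round(0).tolist() for n in fs])
print('wrist cord end',plane(fs['wrist'],(293,235),0))
for z in(.144,.156):print(plane(fs['wrist'],(45,78),z))
print(tri([(fs['scene'],(303,170)),(fs['side'],(279,168)),(fs['wrist'],(45,78))]))
# hex crops
w=fs['wrist']['frame'][:190,:190];cv2.imwrite('pics/c1.png',np.hstack([cv2.resize(w,(380,380),interpolation=cv2.INTER_CUBIC),cv2.resize(fs['side']['frame'][145:240,240:320],(320,380),interpolation=cv2.INTER_CUBIC)]))
for uv in [(143,4),(154,145),(82,154)]:print(uv,plane(fs['wrist'],uv,.01).round(3))
E
```

```text
[0.551 0.135 0.49 ] [[261.0, -8.0], [240.0, 12.0], [440.0, 226.0]]
[0.585 0.065 0.35 ] [[262.0, 62.0], [227.0, 77.0], [-201.0, 270.0]]
[0.61  0.013 0.245] [[263.0, 103.0], [219.0, 116.0], [229.0, 241.0]]
[ 0.628 -0.022  0.175] [[263.0, 127.0], [215.0, 138.0], [264.0, 238.0]]
[ 0.645 -0.057  0.105] [[264.0, 147.0], [211.0, 158.0], [281.0, 237.0]]
[ 0.67 -0.11  0.  ] [[264.0, 174.0], [206.0, 185.0], [294.0, 236.0]]
tcp [[260.0, 122.0], [215.0, 134.0], [261.0, 220.0]]
wrist cord end [ 0.66806518 -0.10808677  0.        ]
[0.47344795 0.0865318  0.144     ]
[0.48140064 0.08619683 0.156     ]
(array([0.45723491, 0.08739463, 0.12838501]), [np.float64(0.002782315572520331), np.float64(0.006627331577797484), np.float64(0.004901160338813881)])
(143, 4) [0.502 0.163 0.01 ]
(154, 145) [0.498 0.015 0.01 ]
(82, 154) [0.41  0.004 0.01 ]
```

View pics/c1.png

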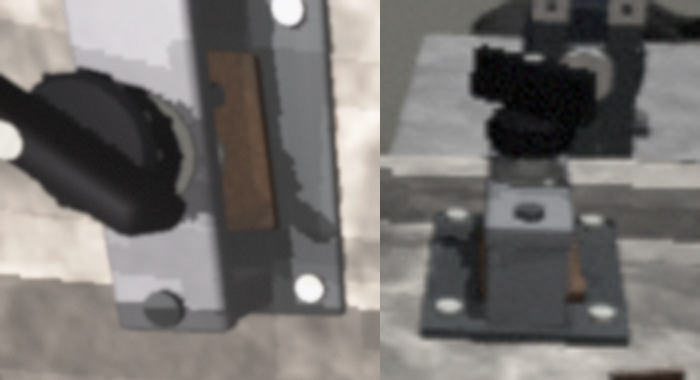

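The given cord line matches the pictures, so the cord passes between the open fingers at the start. I'll leave in -y, where it slips out of the gap, then move toward the robot and approach the knob from there.

Request:
play_rows(
  series=[
    [[0, -0.01, 0.005, 0, 0, 0, 1], [0, -0.03, 0.005, 0, 0, 0, 1], [0, -0.04, 0, 0, 0, 0, 1], [0, -0.04, 0, 0, 0, 0, 1]],
  ],
)

```text
time: 0.55
tool_pos: [0.6251, -0.1217, 0.2034]
tool_rot: [0.001, 0.707, 0.707, 0.0]
contact_force: [-0.3, -0.6, -0.4]
gripper_width: 1.0
grasp_force: 0.0
```

Request:
play_rows(
  series=[
    [[-0.04, 0, 0, 0, 0, 0, 1], [-0.045, 0, 0, 0, 0, 0, 1], [-0.045, 0, 0, 0, 0, 0, 1], [-0.04, 0.02, 0, 0, 0, 0, 1], [0, 0.04, 0, 0, 0, 0, 1], [0, 0.04, 0, 0, 0, 0, 1], [0, 0, 0, 0, 0, 0, 1], [0, 0, 0, 0, 0, 0, 1]],
  ],
)

```text
time: 1.35
tool_pos: [0.455, -0.02, 0.203]
tool_rot: [0.001, 0.707, 0.708, -0.0]
contact_force: [0.1, -0.4, 0.6]
gripper_width: 1.003
grasp_force: 0.0
```

```bash
python3 - <<'E'
from plant import manip
import cv2,pickle
f=manip.grab_frame("wrist");pickle.dump(f,open('f1.pkl','wb'));cv2.imwrite('pics/w1.png',f['frame'])
s=manip.state();print(s['time'],s['tool_pos'].round(4) ,s['contact_force'],s['joint_pos'])
E
```

```text
1.4 [ 0.4551 -0.0206  0.2029] [-0.04350838 -0.62335293  0.12390255] [-2.08360801e-01 -3.78425608e-01  1.97795299e+00 -6.22068195e-04
  1.54166717e+00 -2.08488793e-01]
```

View pics/w1.png

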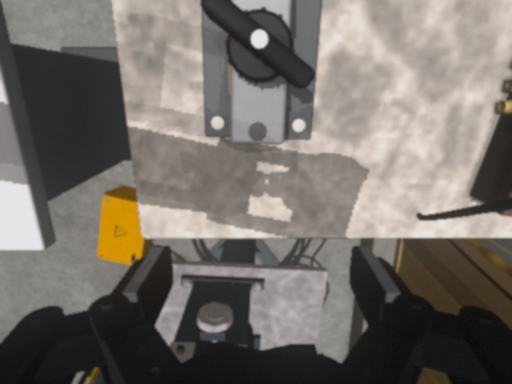

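The wrist view shows the white centre mark on the knob at (260,39). The bar runs from about (210,5) to (308,79), and the front base bolts are at (217,123) and (298,125).

```bash
python3 - <<'E'
from h import *
import pickle
f=pickle.load(open('f1.pkl','rb'));g=f['frame']
hsv=g.max(2)
m=((g.min(2)>200)*255).astype(np.uint8);n,l,s,c=cv2.connectedComponentsWithStats(m)
for i in range(1,n):
    if 15<s[i,4]<500: print(s[i].tolist(),c[i].round(1))
roi=g[0:100,195:325].astype(int)
d=((roi.max(2)<28)*255).astype(np.uint8)
d=cv2.morphologyEx(d,cv2.MORPH_OPEN,np.ones((3,3)))
lines=cv2.HoughLinesP(cv2.Canny(g[0:100,195:325],40,120),1,np.pi/360,25,minLineLength=25,maxLineGap=4)
def P(u,v):return plane(f,(u,v),.15)
for x1,y1,x2,y2 in lines[:,0]:
    a=P(x1+195,y1);b=P(x2+195,y2);print((x1+195,y1,x2+195,y2),'ang',np.degrees(np.arctan2(b[1]-a[1],b[0]-a[0])).round(1),a[:2].round(3),b[:2].round(3))
for z in(.15,.156):print('ctr',plane(f,(260,38.7),z))
A=plane(f,(217,123),.01);B=plane(f,(298,125),.01);print(A,B,np.degrees(np.arctan2(*(B-A)[1::-1])))
E
```

```text
[427, 16, 6, 8, 35] [429.8  19.7]
[252, 30, 15, 17, 208] [259.   38.5]
[373, 40, 10, 18, 93] [377.3  48.4]
[395, 72, 16, 24, 189] [402.6  83.6]
[0, 82, 5, 20, 60] [ 1.4 93.5]
[466, 93, 15, 10, 109] [472.1  96.5]
[385, 94, 8, 6, 28] [388.1  96.4]
[187, 101, 8, 7, 41] [190.4 103.9]
[213, 118, 8, 8, 49] [216.3 121.1]
[294, 120, 10, 11, 80] [298.  124.8]
[135, 123, 11, 4, 26] [140.9 124.6]
[408, 129, 21, 30, 278] [418.1 145.3]
[372, 130, 26, 30, 337] [381.9 143.1]
[393, 181, 10, 16, 80] [396.7 188.8]
[439, 181, 8, 6, 37] [442.2 183.3]
[448, 181, 11, 18, 108] [452.9 188.6]
[354, 194, 10, 21, 66] [358.3 203.9]
[271, 199, 10, 4, 31] [275.4 200.3]
[376, 200, 27, 19, 239] [386.6 210.1]
[425, 205, 11, 8, 49] [431.  209.4]
[140, 206, 11, 9, 59] [144.8 209.6]
[274, 206, 11, 8, 56] [279.4 209.6]
[164, 209, 31, 28, 361] [177.5 225.6]
[361, 213, 8, 5, 34] [364.8 214.8]
[496, 223, 16, 14, 127] [505.1 231.1]
[229, 226, 37, 11, 226] [244.9 232.5]
[378, 226, 8, 11, 65] [382.1 230. ]
[200, 229, 13, 8, 60] [205.8 233.6]
(np.int32(202), np.int32(47), np.int32(203), np.int32(99)) ang -92.1 [0.415 0.087] [0.413 0.052]
(np.int32(319), np.int32(37), np.int32(322), np.int32(0)) ang 88.3 [0.496 0.093] [0.497 0.116]
(np.int32(296), np.int32(36), np.int32(296), np.int32(0)) ang 92.1 [0.48  0.094] [0.479 0.116]
(np.int32(289), np.int32(30), np.int32(290), np.int32(1)) ang 89.5 [0.475 0.098] [0.475 0.115]
(np.int32(315), np.int32(76), np.int32(319), np.int32(38)) ang 86.8 [0.495 0.068] [0.496 0.093]
(np.int32(231), np.int32(99), np.int32(231), np.int32(74)) ang 88.4 [0.434 0.052] [0.434 0.069]
ctr [0.45509571 0.09215996 0.15      ]
ctr [0.45510453 0.09134383 0.156     ]
[0.40341261 0.01941104 0.01      ] [0.50060298 0.01718309 0.01      ] -1.3131917911551136
```

The knob axis is at about (0.455, 0.0915), the clamp yaw is about -1.3° and the bar lies at about -36°, so the joint is near -0.6. That is inside the stated range. Next I hover over it, turned +54°.

Request:
play_rows(
  series=[
    [[0, 0.016, 0, 0, 0, 7.7, 1], [0, 0.016, 0, 0, 0, 7.7, 1], [0, 0.016, 0, 0, 0, 7.7, 1], [0, 0.016, 0, 0, 0, 7.7, 1], [0, 0.016, 0, 0, 0, 7.7, 1], [0, 0.016, 0, 0, 0, 7.7, 1], [0, 0.016, 0, 0, 0, 7.8, 1], [0, 0, 0, 0, 0, 0, 1], [0, 0, 0, 0, 0, 0, 1]],
  ],
)

```text
time: 2.3
tool_pos: [0.4553, 0.0909, 0.2025]
tool_rot: [-0.0, 0.311, 0.951, -0.0]
contact_force: [-0.3, -0.1, -0.1]
gripper_width: 1.0
grasp_force: 0.0
```

```bash
python3 - <<'E'
from plant import manip
import cv2,pickle
from h import *
f=manip.grab_frame("wrist");pickle.dump(f,open('f2.pkl','wb'));cv2.imwrite('pics/w2.png',f['frame'])
s=manip.state();print(s['time'],s['tool_pos'].round(4) ,s['contact_force'],s['joint_pos'])
print(proj(f,[.455,.0915,.156]))
E
```

```text
2.35 [0.4553 0.0908 0.2025] [-0.35596463 -0.54322256  1.23547708] [ 3.67864993e-02 -3.53731204e-01  1.96006662e+00 -5.99954764e-04
  1.53560730e+00 -9.02208997e-01]
[260.48514815 193.07939603]
```

View pics/w2.png

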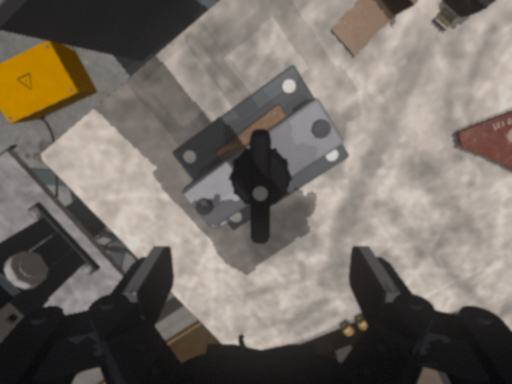

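The bar is vertical in the image at column 260, between the fingers, with the knob centre at (260,193) as predicted. I'll descend and close.

Request:
play_rows(
  series=[
    [[0, 0, -0.025, 0, 0, 0, 1], [0, 0, -0.025, 0, 0, 0, 1], [0, 0, -0.015, 0, 0, 0, 1], [0, 0, -0.01, 0, 0, 0, 1], [0, 0, 0, 0, 0, 0, 0], [0, 0, 0, 0, 0, 0, 0], [0, 0, 0, 0, 0, 0, 0], [0, 0, 0, 0, 0, 0, 0], [0, 0, 0, 0, 0, 0, 0], [0, 0, 0, 0, 0, 0, 0]],
  ],
)

```text
time: 3.35
tool_pos: [0.4552, 0.0921, 0.128]
tool_rot: [0.0, 0.309, 0.951, 0.0]
contact_force: [-0.7, -0.3, -0.6]
gripper_width: 0.003
grasp_force: 0.0
```

The fingers shut on nothing, so I look again.

```bash
python3 - <<'E'
from plant import manip
from h import *
F={n:manip.grab_frame(n) for n in('wrist','scene','side')}
import pickle;pickle.dump(F,open('f3.pkl','wb'))
a=cv2.resize(F['scene']['frame'][70:260,220:400],(360,380));b=cv2.resize(F['side']['frame'][70:260,190:370],(360,380))
cv2.imwrite('pics/c3.png',np.hstack([a,b]))
s=manip.state();print(s['gripper_width'],s['grasp_force'],s['tool_pos'],s['tool_rot'])
for n in('scene','side'):print(n,[proj(F[n],p).round(0).tolist() for p in(s['tool_pos'],[.455,.0915,.156],[.455,.0915,.12])])
E
```

```text
0.000497993920551389 0.0 [0.45500075 0.09202987 0.12767649] [4.90455693e-05 3.08993487e-01 9.51064153e-01 1.09953981e-05]
scene [[304.0, 172.0], [305.0, 160.0], [304.0, 175.0]]
side [[277.0, 169.0], [278.0, 159.0], [277.0, 172.0]]
```

View pics/c3.png

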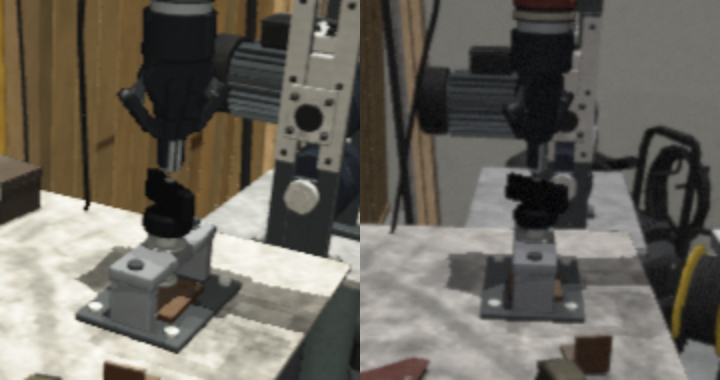

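Both views show the closed fingertips just above the bar: scene about (306,155), side about (280,156). The reported TCP projects to rows 172 and 169, so the real tips sit higher than reported. I'll measure the offset.

```bash
python3 - <<'E'
from h import *
import pickle
F=pickle.load(open('f3.pkl','rb'));f0=pickle.load(open('f0.pkl','rb'))
print('tip',tri([(F['scene'],(306,154.5)),(F['side'],(279.5,155.5))]))
print('z per px',[(proj(F[n],[.455,.092,.166])-proj(F[n],[.455,.092,.156])).round(1) for n in('scene','side')])
# bar top in side image before the gripper came: rows of dark at knob column
g=f0['side']['frame'];print(g[148:195,270:292:4].max(2)[:, :].tolist())
g=f0['wrist'];w=F['wrist'];print('tip proj in wrist',proj(w,[.455,.092,.128]),proj(w,[.455,.092,.166]))
g=cv2.imwrite('pics/w3.png',w['frame'])
E
```

```text
tip (array([0.45182096, 0.09521233, 0.16807737]), [np.float64(0.0022842012448209665), np.float64(0.002284201244820972)])
z per px [array([ 0.3, -4.3]), array([ 0.2, -3.8])]
[[52, 54, 90, 102, 87, 31], [51, 55, 81, 98, 83, 26], [53, 54, 49, 71, 62, 27], [47, 55, 35, 43, 38, 32], [49, 51, 34, 37, 32, 27], [64, 61, 36, 40, 38, 26], [114, 100, 34, 35, 32, 32], [145, 139, 33, 34, 37, 47], [138, 150, 35, 37, 51, 96], [65, 139, 41, 37, 48, 139], [27, 55, 86, 39, 77, 109], [12, 27, 143, 31, 92, 106], [16, 17, 67, 26, 85, 105], [13, 13, 25, 24, 41, 96], [13, 15, 9, 18, 27, 38], [11, 15, 16, 15, 18, 23], [13, 15, 14, 16, 14, 18], [4, 12, 15, 14, 12, 15], [12, 9, 8, 12, 18, 14], [14, 7, 12, 15, 7, 11], [13, 8, 15, 12, 12, 14], [16, 7, 8, 9, 16, 6], [40, 6, 11, 12, 8, 13], [79, 8, 13, 13, 11, 15], [35, 11, 3, 10, 7, 18], [23, 23, 12, 17, 10, 13], [27, 24, 22, 7, 12, 15], [20, 25, 24, 17, 10, 24], [16, 27, 32, 26, 10, 19], [7, 23, 26, 23, 17, 34], [11, 17, 10, 20, 8, 38], [14, 11, 14, 13, 17, 37], [9, 16, 19, 12, 4, 38], [14, 14, 15, 19, 11, 38], [17, 14, 16, 13, 19, 40], [32, 10, 17, 21, 54, 43], [52, 32, 37, 36, 103, 88], [57, 70, 71, 65, 123, 162], [64, 75, 88, 68, 114, 166], [68, 81, 88, 68, 107, 168], [68, 76, 81, 68, 96, 175], [71, 71, 72, 86, 94, 184], [80, 81, 74, 122, 69, 174], [126, 82, 84, 109, 72, 119], [134, 129, 125, 127, 118, 111], [145, 140, 135, 135, 126, 110], [146, 149, 147, 149, 127, 101]]
tip proj in wrist [259.597529   217.37911506] [259.3626623  246.51693922]
```

View pics/w3.png

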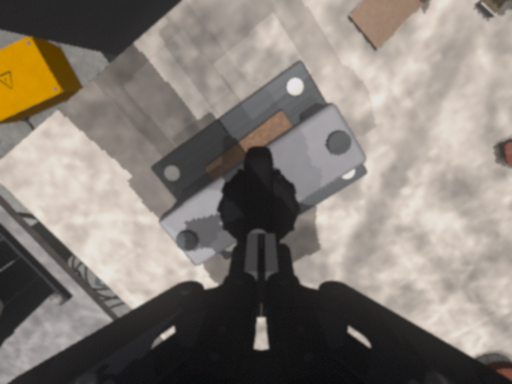

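The wrist view has the closed tips at (262,232), covering the knob's centre mark. All three views therefore put the tips at z ≈ 0.166, about 38 mm above the reported TCP. I'll open, go about 35 mm lower and close again.

Request:
play_rows(
  series=[
    [[0, 0, 0, 0, 0, 0, 1], [0, 0, 0, 0, 0, 0, 1], [0, 0, 0, 0, 0, 0, 1], [0, 0, 0, 0, 0, 0, 1], [0, 0, 0, 0, 0, 0, 1], [0, 0, -0.01, 0, 0, 0, 1], [0, 0, -0.015, 0, 0, 0, 1], [0, 0, -0.01, 0, 0, 0, 1], [0, 0, 0, 0, 0, 0, 1]],
  ],
)

```text
time: 4.4
tool_pos: [0.4528, 0.0919, 0.0895]
tool_rot: [-0.003, 0.309, 0.951, -0.001]
contact_force: [-0.8, 1.5, -0.4]
gripper_width: 0.999
grasp_force: 0.0
```

Request:
play_rows(
  series=[
    [[0, 0, 0, 0, 0, 0, 0.6], [0, 0, 0, 0, 0, 0, 0.3], [0, 0, 0, 0, 0, 0, 0.1], [0, 0, 0, 0, 0, 0, 0], [0, 0, 0, 0, 0, 0, 0], [0, 0, 0, 0, 0, 0, 0], [0, 0, 0, 0, 0, 0, 0]],
  ],
)

```text
time: 5.1
tool_pos: [0.4544, 0.0909, 0.0932]
tool_rot: [-0.0, 0.309, 0.951, -0.002]
contact_force: [-4.3, -4.9, 4.2]
gripper_width: 0.177
grasp_force: 61.0
```

The grip is on: width 15 mm against a 16 mm bar, at 61 N. I'll back off counter-clockwise by about 60°.

Request:
play_rows(
  series=[
    [[0, 0, 0, 0, 0, 5, 0], [0, 0, 0, 0, 0, 6, 0], [0, 0, 0, 0, 0, 6, 0], [0, 0, 0, 0, 0, 6, 0], [0, 0, 0, 0, 0, 6, 0], [0, 0, 0, 0, 0, 6, 0], [0, 0, 0, 0, 0, 6, 0], [0, 0, 0, 0, 0, 6, 0], [0, 0, 0, 0, 0, 6, 0], [0, 0, 0, 0, 0, 0, 0]],
  ],
)

```text
time: 6.1
tool_pos: [0.4542, 0.0915, 0.0911]
tool_rot: [-0.001, -0.148, 0.989, -0.0]
contact_force: [2.0, -2.3, -6.7]
gripper_width: 0.176
grasp_force: 59.5
```

```bash
python3 -c "
from plant import manip
s=manip.state()
for k in('time','tool_pos','tool_rot','contact_force','ft_torque','gripper_width','grasp_force','joint_pos'):print(k,s[k])"
```

```text
time 6.1
tool_pos [0.45415417 0.09148481 0.09113653]
tool_rot [-9.03413675e-04 -1.47706976e-01  9.89030675e-01 -3.95353281e-04]
contact_force [ 2.0067397  -2.27640559 -6.71324034]
ft_torque [-0.29344433 -0.31476503  0.02268106]
gripper_width 0.176058449218685
grasp_force 59.52633082866669
joint_pos [ 3.86080141e-02 -2.62690776e-01  2.07788746e+00 -1.01336162e-03
  1.32810555e+00 -1.82844292e+00]
```

It turned 53°, so the joint is near +0.3, and the 7 N pull now hangs on the grip, which means it is free to drop. I'll turn a little more and lower with it.

Request:
play_rows(
  series=[
    [[0, 0, 0, 0, 0, 5, 0], [0, 0, 0, 0, 0, 3, 0], [0, 0, -0.002, 0, 0, 0, 0], [0, 0, -0.002, 0, 0, 0, 0], [0, 0, -0.002, 0, 0, 0, 0], [0, 0, -0.002, 0, 0, 0, 0], [0, 0, -0.001, 0, 0, 0, 0], [0, 0, 0, 0, 0, 0, 0], [0, 0, 0, 0, 0, 0, 0]],
  ],
)

```text
time: 7.0
tool_pos: [0.4544, 0.0917, 0.0844]
tool_rot: [-0.001, -0.216, 0.976, -0.0]
contact_force: [-5.1, -5.1, 1.4]
gripper_width: 0.172
grasp_force: 60.9
```

```bash
python3 - <<'E'
from plant import manip
from h import *
F={n:manip.grab_frame(n) for n in('scene','side')}
import pickle;pickle.dump(F,open('f4.pkl','wb'))
a=cv2.resize(F['scene']['frame'][130:250,255:355],(400,480));b=cv2.resize(F['side']['frame'][130:250,230:330],(400,480))
cv2.imwrite('pics/c4.png',np.hstack([a,b]))
s=manip.state();print(s['tool_pos'],s['tool_rot'],s['contact_force'],s['ft_torque'],s['grasp_force'])
E
```

```text
[0.45439363 0.09168241 0.08446927] [-1.10144289e-03 -2.16103245e-01  9.76369874e-01 -2.10030819e-04] [-6.10784459 -3.40356949  1.13525903] [-0.62480545  0.97999413  0.02282539] 60.867708921432495
```

View pics/c4.png

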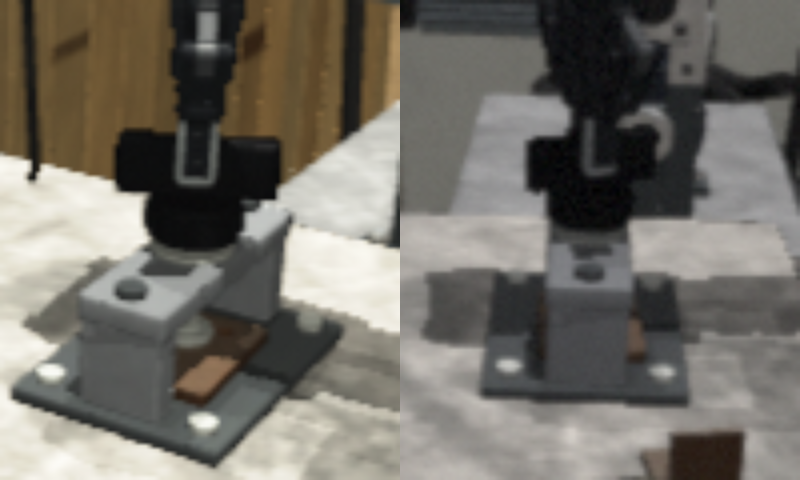

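The fingers hold the bar, scene crop about (195,150), and the foot is down close to the plate. The vertical pull has gone to about 0, so the thread now carries it. To be sure the drop is complete I'll let go briefly and re-grip.

Request:
play_rows(
  series=[
    [[0, 0, 0, 0, 0, 0, 0.5], [0, 0, 0, 0, 0, 0, 0.5], [0, 0, 0, 0, 0, 0, 0.5], [0, 0, 0, 0, 0, 0, 0.5], [0, 0, 0, 0, 0, 0, 0.5], [0, 0, 0, 0, 0, 0, 0.3], [0, 0, 0, 0, 0, 0, 0], [0, 0, 0, 0, 0, 0, 0], [0, 0, 0, 0, 0, 0, 0], [0, 0, 0, 0, 0, 0, 0]],
  ],
)

```text
time: 8.1
tool_pos: [0.4552, 0.0918, 0.0838]
tool_rot: [0.0, -0.216, 0.976, -0.0]
contact_force: [1.3, -1.0, 1.2]
gripper_width: 0.175
grasp_force: 60.1
```

```bash
python3 - <<'E'
from plant import manip
from h import *
F={n:manip.grab_frame(n) for n in('scene','side')}
import pickle;f0=pickle.load(open('f4.pkl','rb'));p=pickle.load(open('f0.pkl','rb'))
# vertical shift of the skirt's lower edge / foot between pictures, by template match
def shift(A,B,n,box):
    x,y,w,h=box;T=A[n]['frame'][y:y+h,x:x+w];R=B[n]['frame'][y-8:y+h+8,x-4:x+w+4]
    r=cv2.matchTemplate(R,T,cv2.TM_CCOEFF_NORMED);_,v,_,l=cv2.minMaxLoc(r);return l[0]-4,l[1]-8,round(v,2)
print(shift(f0,F,'scene',(290,163,30,30)),shift(f0,F,'side',(262,160,32,25)))
print('perched->f4',shift(p,f0,'scene',(290,180,28,13)),shift(p,f0,'side',(264,175,28,12)))
s=manip.state();print(s['time'],s['tool_pos'],s['tool_rot'],s['contact_force'],s['ft_torque'],s['grasp_force'],s['gripper_width'])
E
```

```text
(0, 0, 0.99) (0, 0, 0.99)
perched->f4 (0, 3, 0.74) (-1, 3, 0.87)
8.2 [0.45521924 0.09181556 0.08377917] [ 2.11260012e-04 -2.16424386e-01  9.76299328e-01 -2.50793294e-04] [ 0.86034285 -1.60014437  0.37466089] [-0.26723342 -0.10998147 -0.05539841] 60.05411088466644 0.17555647124719623
```

It has dropped: the skirt moved 3 px, about 8 mm, and did not move further on release. Now I screw clockwise, following the pitch.

Request:
play_rows(
  series=[
    [[0, 0, -0.0003, 0, 0, -6, 0], [0, 0, -0.0003, 0, 0, -6, 0], [0, 0, -0.0003, 0, 0, -6, 0], [0, 0, -0.0003, 0, 0, -6, 0], [0, 0, -0.0003, 0, 0, -6, 0], [0, 0, -0.0003, 0, 0, -6, 0], [0, 0, -0.0003, 0, 0, -6, 0], [0, 0, -0.0003, 0, 0, -6, 0], [0, 0, -0.0003, 0, 0, -6, 0], [0, 0, 0, 0, 0, 0, 0]],
  ],
)

```text
time: 9.2
tool_pos: [0.4552, 0.0903, 0.082]
tool_rot: [0.0, 0.251, 0.968, -0.002]
contact_force: [-2.9, -7.3, 7.1]
gripper_width: 0.176
grasp_force: 61.1
```

Request:
play_rows(
  series=[
    [[0, 0, -0.0003, 0, 0, -6, 0], [0, 0, -0.0003, 0, 0, -6, 0], [0, 0, -0.0003, 0, 0, -6, 0], [0, 0, -0.0003, 0, 0, -6, 0], [0, 0, -0.0003, 0, 0, -6, 0], [0, 0, -0.0003, 0, 0, -6, 0], [0, 0, -0.0003, 0, 0, -6, 0], [0, 0, -0.0003, 0, 0, -6, 0], [0, 0, -0.0003, 0, 0, -6, 0], [0, 0, 0, 0, 0, 0, 0]],
  ],
)

```text
time: 10.2
tool_pos: [0.4543, 0.0896, 0.08]
tool_rot: [0.001, 0.663, 0.748, -0.003]
contact_force: [-7.8, -9.3, 13.2]
gripper_width: 0.174
grasp_force: 61.8
```

```bash
python3 -c "
from plant import manip
s=manip.state()
for k in('tool_pos','tool_rot','contact_force','ft_torque','joint_pos'):print(k,s[k].round(3))"
```

```text
tool_pos [0.454 0.09  0.08 ]
tool_rot [ 0.001  0.663  0.748 -0.003]
contact_force [-7.751 -9.252 13.2  ]
ft_torque [-1.598  1.494 -0.03 ]
joint_pos [ 0.038 -0.248  2.086 -0.006  1.307 -0.081]
```

The joint is near -1.43 by tool angle, with about 35° left. The upward force is building, so I stop feeding down.

Request:
play_rows(
  series=[
    [[0, 0, 0.0005, 0, 0, -5, 0], [0, 0, 0, 0, 0, -5, 0], [0, 0, 0, 0, 0, -5, 0], [0, 0, 0, 0, 0, -5, 0], [0, 0, -0.0003, 0, 0, -5, 0], [0, 0, -0.0003, 0, 0, -4, 0], [0, 0, 0, 0, 0, -3, 0], [0, 0, 0, 0, 0, 0, 0], [0, 0, 0, 0, 0, 0, 0]],
  ],
)

```text
time: 11.1
tool_pos: [0.4534, 0.0896, 0.0799]
tool_rot: [0.001, 0.843, 0.537, -0.004]
contact_force: [-10.9, -10.5, 14.6]
gripper_width: 0.177
grasp_force: 62.2
```

```bash
python3 -c "
from plant import manip
s=manip.state()
for k in('tool_pos','tool_rot','contact_force','ft_torque','joint_pos'):print(k,s[k].round(3))"
```

```text
tool_pos [0.453 0.09  0.08 ]
tool_rot [ 0.001  0.843  0.537 -0.004]
contact_force [-10.854 -10.468  14.574]
ft_torque [-1.552  1.991 -0.054]
joint_pos [ 0.038 -0.248  2.086 -0.006  1.309  0.475]
```

Request:
play_rows(
  series=[
    [[0, 0, 0, 0, 0, -2, 0], [0, 0, 0, 0, 0, -2, 0], [0, 0, 0, 0, 0, -2, 0], [0, 0, 0, 0, 0, 0, 0], [0, 0, 0, 0, 0, 0, 0]],
  ],
)

```text
time: 11.6
tool_pos: [0.4534, 0.0896, 0.0799]
tool_rot: [0.001, 0.869, 0.494, -0.004]
contact_force: [-11.4, -9.4, 14.6]
gripper_width: 0.175
grasp_force: 63.1
```

```bash
python3 -c "
from plant import manip
s=manip.state()
for k in('tool_pos','tool_rot','contact_force','ft_torque','joint_pos'):print(k,s[k].round(3))"
```

```text
tool_pos [0.453 0.09  0.08 ]
tool_rot [ 0.001  0.869  0.494 -0.004]
contact_force [-11.353  -9.402  14.564]
ft_torque [-1.526  1.928  1.091]
joint_pos [ 0.038 -0.248  2.086 -0.006  1.309  0.577]
```

The moment about z jumped to 1.09 N m, so it is at its stop. I'll release, lift and look.

Request:
play_rows(
  series=[
    [[0, 0, 0, 0, 0, 0, 1], [0, 0, 0, 0, 0, 0, 1], [0, 0, 0, 0, 0, 0, 1], [0, 0, 0, 0, 0, 0, 1], [0, 0, 0, 0, 0, 0, 1], [0, 0, 0.02, 0, 0, 0, 1], [0, 0, 0.03, 0, 0, 0, 1], [0, 0, 0.03, 0, 0, 0, 1], [-0.01, -0.02, 0.03, 0, 0, 0, 1], [0, 0, 0, 0, 0, 0, 1]],
  ],
)

```text
time: 12.6
tool_pos: [0.4474, 0.0711, 0.1934]
tool_rot: [0.002, 0.871, 0.492, 0.004]
contact_force: [0.8, 0.1, 1.0]
gripper_width: 0.999
grasp_force: 0.0
```

```bash
python3 - <<'E'
from plant import manip
from h import *
F={n:manip.grab_frame(n) for n in('scene','wrist')}
a=cv2.resize(F['scene']['frame'][130:290,220:360],(350,400));b=F['wrist']['frame'][:300,40:480]
cv2.imwrite('pics/c5.png',np.hstack([a,cv2.resize(b,(440,400))]))
s=manip.state();print(s['tool_pos'],s['contact_force'],s['gripper_width'])
E
```

```text
[0.4454528  0.07195063 0.18877401] [ 0.1439463  -0.26401136 -0.80599615] 1.0020113984743981
```

View pics/c5.png

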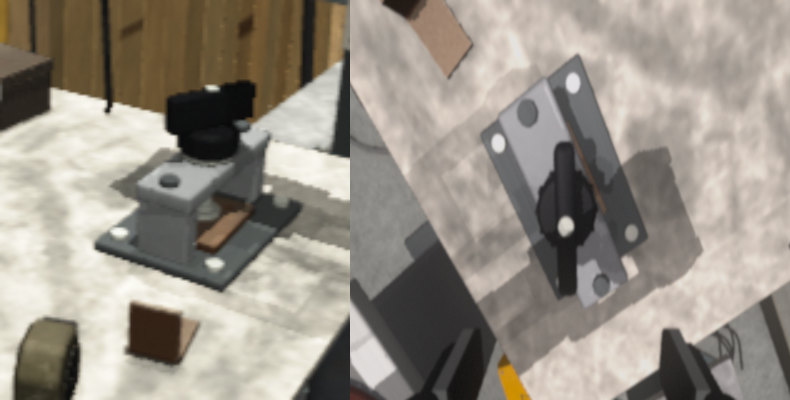

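The knob is low on its neck with the bar about 25° past the beam; -2.05 should show 27°. The foot is on the plate, the bystanders are in place and the gripper is clear. I'm handing in.

```bash
python3 -c "
from plant import manip
print(manip.job_done())"
```

```text
the job is handed in; nothing more can be done
None
```

I backed the wing knob off until it dropped into the thread start, then screwed it clockwise to its home stop. The foot looks seated on the plate, the bystanders were not disturbed, and the job was handed in at about 13 s, though the hand-in returned no verdict.

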